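# Ring in the ratchet clamp

### The job

Slide the steel spacer ring along the bench, without lifting it, into the mouth of the small ratchet clamp, midway across its jaws. Then pump the clamp's two upright levers, squeezing them together fully and letting them spring back, until the sprung jaw pad holds the ring against the fixed jaw with its spring clearly pushed in but with at least a quarter of its travel left, so that the ring is not squeezed out of shape. Finish still holding the levers fully squeezed, and leave the other things on the bench where they are.

Things in the scene. Friction and masses are not known exactly. Their poses are not given: they have to be found in the camera images.
- ring: plain bare steel spacer ring lying flat, 38 mm outside diameter, 12 mm high, loose; origin at the centre of its underside
- clamp: grey ratchet clamp bolted to the bench. Origin on the bench under the middle of the fixed jaw's face; z up, y along the clamp from fixed jaw to levers, x across it from the mouth's open side (towards the robot) to the bar behind the mouth (x 30 to 42 mm, 16 mm high). Fixed jaw: y -22 to 0, x -22 to 22, 42 mm high; its foot (7 mm high) reaches y -42, x -24. Between the jaws is bare bench
- mouth (a point): point 6 mm above the bench at y = 19 mm in the clamp's frame: the centre of the ring when it touches the fixed jaw, midway across the jaws
- pad_face (a point): middle of the face of the moving jaw pad (28 mm wide, z 2 to 36 mm, rubber faced), 15 mm above the bench, axes as the clamp's; it moves along the clamp's y towards the fixed jaw and stands 56 to 72 mm from that jaw's face at the start
- handle (a point): midway between the two upright levers, 100 mm above the bench (y = 180 mm). The levers stand one behind the other along the clamp's y, geared to close evenly about this point; tops 115 mm above the bench, 18 mm wide along x. At rest 62 mm over their outer faces (67 at the top); fully squeezed 32 mm at 86 mm height, 25 at the top. A 10 to 25 N grip from above closes them
- trigger (a joint): turn of each lever, rad: 0 let go (a spring brings them back), 0.33 fully squeezed against the stop. A full squeeze from rest moves the ram about 6 mm towards the fixed jaw; on the way back a brake keeps the ram where it is
- pad (a joint): how far the jaw pad is pushed back on its spring, m: 0 free, 0.020 fully in; the spring takes 0.4 N per mm. The bright rod between pad and ram is 20 mm long when free and shortens by this much
- small_nut: bystander: rusty hexagon nut, 22 mm wide, 10 mm high; leave alone
- big_nut: bystander: nut, 25 mm; leave alone
- bolt: bystander: bolt, 58 mm long; leave alone
- fitting: bystander: brass fitting standing upright, 40 mm high; leave alone
- parallel: bystander: ground steel bar about 100 mm long, 16 mm high; leave alone
- head (a point): on the bench under the middle of the clamp's head, at y = 180 mm in the clamp's frame. The head spans y 132 to 228 mm, its foot x -39 to 42 mm, the rest x -23 to 23 mm, 60 mm high (lever hubs to 71 mm); the ram's tail sticks out to y 250 mm
Things that resemble listed ones, but are neither listed nor needed, are in the scene too. Several things look just like the ring: the one meant starts farthest from the robot's base.

How it is judged (in metres and radians):
On the way, in this order (a step that is already met when the one before it is completed fails the run):
1. the ring lies in the mouth, between the jaws (x of ring in the frame of clamp between -0.01 and 0.01 m and y of ring in the frame of clamp above 0.016 m and y of ring in the frame of pad_face below -0.016 m), for 0.2 s.
2. the levers are squeezed by the gripper (value of joint trigger above 0.25 rad and contact force between the fingers and clamp above 1 N), for 0.05 s.
3. the levers are let back for another stroke (value of joint trigger below 0.1 rad), for 0.05 s.
At the end, for the whole second after the job is handed in: the gripper still holds the levers squeezed (trigger over 0.25 rad); the pad's spring is pushed in by 2 to 15.5 mm; the ring lies on the bench, against the fixed jaw, within 12 mm of the middle of the jaws (value of joint trigger above 0.25 rad and contact force between the fingers and clamp above 2 N and value of joint pad between 0.002 and 0.0155 m and contact force between ring and clamp above 0.5 N and contact force between the fingers and ring below 0.5 N and x of ring in the frame of clamp between -0.012 and 0.012 m and y of ring in the frame of clamp between 0.016 and 0.023 m and height (world z) of ring below 0.006 m and linear speed of ring below 0.01 m/s); the arm keeps its last pose, push and grip.
It fails at once if the ring is lifted off the bench (over 10 mm) (height (world z) of ring above 0.01 m).
It fails at once if the ring is overpressed: the pad's spring is nearly or fully in (over 17 mm) (value of joint pad above 0.017 m).
It fails at once if another thing on the bench is moved by over 30 mm (distance of any of small_nut, big_nut, bolt, fitting, parallel from where it was at the start of the episode above 0.03 m).
It also fails if it takes over 61 s, if anything falls off the work surface, if the arm or the gripper's body presses on something with over 40 N, if the wrist force passes 120 N, or if a joint passes its speed limit or range.

### The arm

A 6-joint arm with a two-finger parallel gripper is mounted at the origin on a cart in front of the work surface, level with it; the furniture and walls round the work are solid. World frame = base frame: x ahead of the robot, y to its left, z up, the work surface at z = 0. Lengths are in mm, angles in rad, forces in N, time in s.
With the tool pointing down it reaches from about 400 to 825 mm from the base axis. Payload 7 kg.
Tool frame: the origin (TCP) lies at the very end of the fingers, on their centre line; the grasp point (between the pads) lies 19 mm behind it (manip.pinch_z is the distance from the TCP to the grasp point, in mm); z points along the fingers, y is the line along which they close (so a half turn about z gives the same grasp; the last joint's range is limited). The gripper opens to 85 mm and grips with 20 to 120 N. Pads are 22 mm wide; open, the fingers measure 114 mm over their backs; the gripper's body (76 mm by 85 mm) begins 54 mm behind the grasp point. The pads swing forward as they close: fully open they stand 13 mm farther back than shut.
Start: joints at [-0.906, 0.359, 0.012, 0, -1.224, -0.288], TCP at [248.336, -627.634, 231.302] pointing down, gripper open.
Joint ranges: [-3.07, 3.07], [-1.43, 2.12], [-1.02, 1.25], [-3.03, 1.67], [-3.05, -0], [-3.03, 3.03]. Speed limits (rad/s): [2.39, 2.39, 3.01, 3.14, 3.14, 3.14].

### API

Orientations are given as a unit quaternion [w, x, y, z].
In Python, from rig import state, viewer, job, models, manip gives the robot as it stands.
- The arm moves only by the tool servo_tool, never from a script. Its argument "series" is a list of rows, each a list of 2 entries, a list of its own where there are three numbers: the shift along the tool's x, y, z in units of 40 cm (1.0 is 40 cm), then the turn, a rotation vector about the tool's x, y, z in units of pi rad (1.0 is pi rad). A call has 1 to 5 rows; each row shifts and turns the commanded pose from where the row before left it, along the tool's axes as they then stand; what a row does not reach is not made up. A row lasts 1/8 s, in which the tool goes at most 62.5 mm and 10.7 degrees, less where a joint would pass 70% of its speed; a pose out of reach is approached as far as the arm can. A call with a number of a shift or a turn outside -1 to 1 is refused whole. A call with a gripper value outside its range is refused whole. "grip" is the closure, from -1 (fully open) to 1 (shut), set as the call begins (left out, the last holds). The fingers move at their own pace and stop on an object; "squeeze" is the grip in N (left out, the last holds). Time passes only in rows, so rows that do not move let the fingers close. It gives the time, the measured TCP pose, the force, the opening and the grip force at its end, in the units of the state.
- state(): the state, without advancing time (a new reading comes with each control period).
- viewer.get_image(name): name is "side" or "top" or "wrist"; returns a dict with "color" (480x640x3 uint8, red, green, blue), "fovy" (degrees; the focal length in pixels is half the picture's height over the tangent of half this angle, whatever the lens; pixels are square), "cx", "cy" (the principal point, pixels), "pose" (4x4, takes a point from camera to world coordinates); the wrist camera has in their place "mount" (4x4, takes a point from camera to tool coordinates, whose origin is the TCP and whose axes are the flange's). Camera axes: x right, y up, looking along -z (the intrinsics and any distortion apply to the point x, -y, -z); pixel columns grow to the right and rows downward; lengths in mm; the calibration is good to about 2 mm. The wrist camera is an equidistant fisheye: a pixel r from the principal point sees the ray r / f radians off the axis. A picture is of the moment at which its call begins: read the wrist's pose just before it. There is no depth.
- job.sign_off(): hands the job in; it is judged then, once.
Trained networks look in the newest picture that a camera, given by its name, has taken for a name from the list of things; names that differ only in an ending like _2 or _b are one class to them, and where a whole thing is asked for, a point or a joint stands for the part that bears it (a point fixed in the world has none). Each returns a list of dicts, best first, with "confidence" (0 to 1); they miss things now and then, are a little off and sometimes report something else, mostly with a low value. They report only what shows in the picture. A call takes as long as a camera call. They do not tell look-alikes from the thing itself.
- models.find_in(camera, target): "xy" ([column, row] in pixels, amid what is visible of it).
- models.place_of(camera, target): "xy" ([column, row] in pixels: a listed point, or the origin of a listed thing).
The state is a dict: "time_s": time; "qpos": joint angles; "joint_vel": joint speeds; "joint_torque": joint torques, N m; "eef_pos": TCP position; "tool_rot": TCP orientation; "contact_force": force on the tool from outside, world axes, zero at the start; "torque": the same for the moment, N m; "finger_gap": finger opening in mm; "grasp_force": force on a finger pad.
Only numpy, scipy, OpenCV 4.12 (cv2) and the standard library are available. Lean on these libraries where they do the work, as an engineer would, in place of code of your own. Each camera call takes 0.05 s, during which the arm holds its last target. There are 200 camera calls.

## Working session

There is one attempt and no reset: what is moved stays moved. The work goes in short steps, Python scripts to look and compute and a tool call to move; the robot and the scene stay as the last step left them, time stands still between calls to the robot, and variables do not carry over. Pictures are saved under pics/ and viewed, at most 12 in all, crops included, and the job is handed in when it is done.

Besides the shell and the picture viewer there is one more tool, called after ">>>" in YAML: its name, and indented under it one key for each argument. servo_tool: Moves the arm, as the interface text tells. Shifts and turns lie within -1 to 1; 1 stands for 40 cm of shift or pi rad of turn. Its arguments: {"type":"object","properties":{"series":{"type":"array"},"grip":{"type":"number"},"squeeze":{"type":"number"}},"required":["series"]}

```bash
mkdir -p pics; cat > h.py <<'E'
import numpy as np, cv2
from scipy.spatial.transform import Rotation as R
from rig import state, viewer, job, models, manip
def ray(im,uv,s=None):
    f=240/np.tan(np.radians(im["fovy"])/2)
    d=np.array([uv[0]-im["cx"],uv[1]-im["cy"]])
    if "pose" in im:
        T=np.array(im["pose"]); v=np.array([d[0]/f,-d[1]/f,-1])
    else:
        r=np.hypot(*d); t=r/f; k=np.sin(t)/max(r,1e-9)
        v=np.array([d[0]*k,-d[1]*k,-np.cos(t)])
        W=np.eye(4); q=s["tool_rot"]; W[:3,:3]=R.from_quat([q[1],q[2],q[3],q[0]]).as_matrix(); W[:3,3]=s["eef_pos"]
        T=W@np.array(im["mount"])
    return T[:3,3],T[:3,:3]@v
def at(im,uv,z,s=None):
    o,v=ray(im,uv,s); return o+v*(z-o[2])/v[2]
def pix(im,P,s=None):
    f=240/np.tan(np.radians(im["fovy"])/2)
    T=np.array(im["pose"]) if "pose" in im else None
    if T is None:
        W=np.eye(4); q=s["tool_rot"]; W[:3,:3]=R.from_quat([q[1],q[2],q[3],q[0]]).as_matrix(); W[:3,3]=s["eef_pos"]; T=W@np.array(im["mount"])
    c=T[:3,:3].T@(np.array(P,float)-T[:3,3]); c=np.array([c[0],-c[1],-c[2]])
    if "pose" in im: return np.array([im["cx"],im["cy"]])+f*c[:2]/c[2]
    r=np.hypot(c[0],c[1]); t=np.arctan2(r,c[2]); return np.array([im["cx"],im["cy"]])+f*t*c[:2]/r
E
python3 - <<'E'
from h import *
np.set_printoptions(precision=1,suppress=True)
print(state()); ims={}
for c in ["top","side"]:
    im=viewer.get_image(c); ims[c]=im; cv2.imwrite(f"pics/{c}0.png",im["color"][:,:,::-1])
    print(c,im["fovy"],im["cx"],im["cy"],np.array(im["pose"]))
    for t,z in [("ring",0),("clamp",0),("mouth",6),("pad_face",15),("handle",100),("head",0),("small_nut",0),("big_nut",0),("bolt",0),("fitting",0),("parallel",0)]:
        for d in models.place_of(c,t)[:5]:
            print(c,t,round(d["confidence"],2),np.array(d["xy"]),at(im,d["xy"],z))
E
```

```text
{'time_s': 0.0, 'qpos': array([-0.9,  0.4,  0. , -0. , -1.2, -0.3]), 'joint_vel': array([ 0., -0., -0.,  0.,  0.,  0.]), 'joint_torque': array([  0. , -58.3,  29.3,   6.9,  -0. ,  -0. ]), 'eef_pos': array([ 248.2, -627.2,  230.4]), 'tool_rot': array([-0. , -0.2,  1. ,  0. ]), 'contact_force': array([-0.2,  0.4, -0.1]), 'torque': array([-0.1, -0. , -0.1]), 'grasp_force': 0.0, 'finger_gap': 85.52587560217883}
top 42.57973570519435 310.97322542328664 246.16335818349262 [[   0.     1.    -0.2  324.1]
 [  -1.     0.    -0.  -309.6]
 [  -0.     0.2    1.  1044.7]
 [   0.     0.     0.     1. ]]
top ring 0.68 [284.8 278.1] [ 430.9 -255.2    0. ]
top ring 0.54 [291.  347.7] [ 314.2 -268.6    0. ]
top clamp 0.78 [322.3 208.6] [ 553. -317.    0.]
top mouth 0.91 [306.4 207.5] [ 553.2 -289.5    6. ]
top pad_face 0.67 [278.7 208.4] [ 548.7 -242.4   15. ]
top handle 0.91 [205.3 194.7] [ 550.2 -131.7  100. ]
top handle 0.4 [377.5 147. ] [ 632.8 -402.4  100. ]
top head 0.72 [213.3 209.3] [ 548.4 -128.     0. ]
top small_nut 0.44 [211.3 288.6] [ 410.6 -130.6    0. ]
top big_nut 0.56 [419.7 234. ] [ 5
[... 731 characters left out ...]
e mouth 0.61 [354.1 295. ] [ 536.4 -322.     6. ]
side pad_face 0.72 [332.6 268. ] [ 558.1 -226.4   15. ]
side handle 0.85 [301.6 212.9] [ 550.  -133.1  100. ]
side handle 0.4 [348.2 286. ] [ 438.1 -434.6  100. ]
side head 0.8 [304.3 258.4] [ 555.7 -130.     0. ]
side small_nut 0.69 [351.5 362.1] [ 418.6 -470.4    0. ]
side small_nut 0.63 [242.4 276.6] [ 414.8 -133.3    0. ]
side big_nut 0.52 [402.8 343.9] [ 509.3 -477.4    0. ]
side bolt 0.67 [459.  329.5] [ 608.3 -497.5    0. ]
side bolt 0.49 [305. 257.] [ 560.6 -124.9    0. ]
side fitting 0.57 [350.  285.5] [ 559.3 -279.8    0. ]
side fitting 0.56 [444.8 299.9] [ 660.6 -417.2    0. ]
side parallel 0.79 [353.3 362.5] [ 420.2 -472.6    0. ]
```

View pics/top0.png

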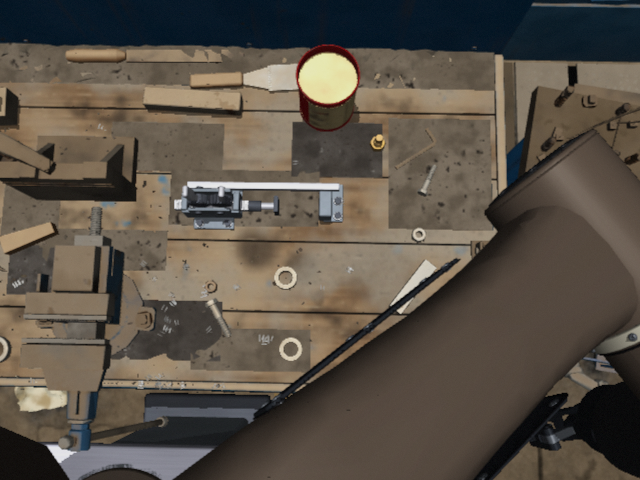

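View pics/side0.png

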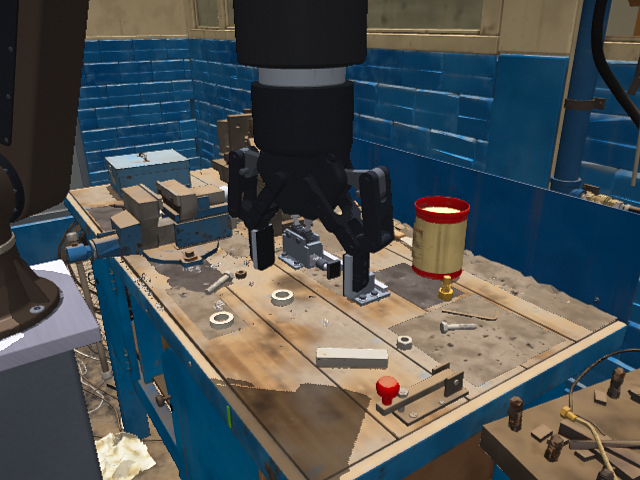

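The top view shows rings at (285,278), (290,349) and one cut off at the left edge (0,348). The farthest from the base is (285,278). The clamp lies along the +y world axis, with the fixed jaw at (330,203) and the head at (212,203). The side view has the ring at (283,297), and there are no other rings under the arm.

```bash
cat >> h.py <<'E'
def plan(P,yaw):
    """tool z down, tool y along world direction (cos,sin) yaw (mod pi); prints total shift(mm), turn(deg) in tool axes and units"""
    s=state(); q=s["tool_rot"]; A=R.from_quat([q[1],q[2],q[3],q[0]]); p=np.array(s["eef_pos"])
    best=None
    for k in (0,np.pi):
        y=np.array([np.cos(yaw+k),np.sin(yaw+k),0]); z=np.array([0,0,-1.]); B=R.from_matrix(np.stack([np.cross(y,z),y,z],1))
        rv=(A.inv()*B).as_rotvec()
        if best is None or np.linalg.norm(rv)<np.linalg.norm(best): best=rv
    d=A.as_matrix().T@(np.array(P)-p)
    print("pos",p,"toolx",A.as_matrix()[:,0],"tooly",A.as_matrix()[:,1]); print("shift units",np.round(d/400,4),"turn units",np.round(best/np.pi,4),"mm",np.linalg.norm(d),"deg",np.degrees(np.linalg.norm(best)))
E
python3 - <<'E'
from h import *
np.set_printoptions(precision=3,suppress=True)
im=viewer.get_image("side"); print(at(im,(283,296.5),12), at(im,(283,297),6))
im=viewer.get_image("top"); print(at(im,(285.5,278),12),at(im,(0,348),6))
plan((400,-270,230),np.pi/2-.2)
E
```

```text
[ 426.885 -265.499   12.   ] [ 431.418 -257.308    6.   ]
[ 429.884 -256.986   12.   ] [304.171 217.171   6.   ]
pos [ 248.366 -627.638  231.283] toolx [-0.93  -0.368  0.   ] tooly [-0.368  0.93   0.   ]
shift units [-0.681  0.692  0.003] turn units [ 0.    -0.     0.184] mm 388.4579769141976 deg 33.0500393025193
```

>>> servo_tool:
  series:
    - [[-0.097,0.099,0],[0,0,0]]
    - [[-0.097,0.099,0],[0,0,0]]
    - [[-0.097,0.099,0],[0,0,0]]
    - [[-0.097,0.099,0],[0,0,0]]
    - [[-0.097,0.099,0],[0,0,0]]
  grip: 0.3

```text
time_s: 1.92
eef_pos: [356.4, -370.6, 231.6]
tool_rot: [0.0, -0.187, 0.982, -0.0]
contact_force: [1.6, -0.1, -0.1]
finger_gap: 30.1
grasp_force: 0.0
```

>>> servo_tool:
  series:
    - [[-0.097,0.099,0],[0,0,0.046]]
    - [[0,0,0],[0,0,0.046]]
    - [[0,0,0],[0,0,0.046]]
    - [[0,0,0],[0,0,0.046]]
    - [[0,0,0],[0,0,0]]

```text
time_s: 2.55
eef_pos: [377.4, -321.0, 231.5]
tool_rot: [0.0, 0.1, 0.995, -0.0]
contact_force: [0.1, 0.2, -0.4]
finger_gap: 29.9
grasp_force: 0.0
```

```bash
cat > look.py <<'E'
from h import *
import sys
np.set_printoptions(precision=1,suppress=True)
n=sys.argv[1]; s=state()
for c in ["wrist","top","side"]:
    s=state(); im=viewer.get_image(c); cv2.imwrite(f"pics/{c}{n}.png",im["color"][:,:,::-1])
    for t,z in [("ring",0),("clamp",0),("mouth",6),("pad_face",15),("handle",100),("head",0)]:
        for d in models.place_of(c,t)[:3]:
            print(c,t,round(d["confidence"],2),np.array(d["xy"]),at(im,d["xy"],z,s))
E
python3 look.py 1
```

```text
wrist ring 0.94 [386.7 227. ] [ 428.3 -255.7    0. ]
wrist ring 0.92 [357.1 119.9] [ 311.6 -267.4    0. ]
wrist clamp 0.62 [358.3 335. ] [ 557.9 -307.1    0. ]
wrist pad_face 0.74 [410.5 329.2] [ 554.  -245.3   15. ]
top ring 0.62 [288.7 347. ] [ 315.2 -264.7    0. ]
side ring 0.88 [282.3 301.6] [ 427.5 -261.3    0. ]
side ring 0.85 [220.6 322. ] [ 312.  -262.8    0. ]
side clamp 0.62 [355.9 290.8] [ 555.5 -302.4    0. ]
side mouth 0.6 [350.1 287.1] [ 548.6 -294.2    6. ]
side pad_face 0.5 [336.2 271.7] [ 554.3 -243.4   15. ]
side handle 0.76 [300.7 212.7] [ 549.1 -131.1  100. ]
side head 0.58 [300.8 258.3] [ 550.1 -125.4    0. ]
```

View pics/wrist1.png

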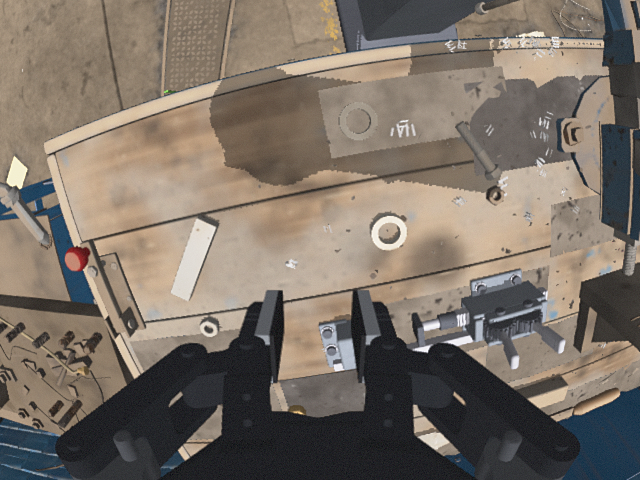

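The ring is at (389,232) and the clamp jaws are at (340,340) and (415,335), partly hidden by the fingers. I'll zoom in on the clamp in the top view.

```bash
python3 - <<'E'
import cv2
a=cv2.imread("pics/top0.png")[165:240,165:365]; cv2.imwrite("pics/crop0.png",cv2.resize(a,None,fx=4,fy=4,interpolation=cv2.INTER_CUBIC))
E
```

```text
(no output)
```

View pics/crop0.png

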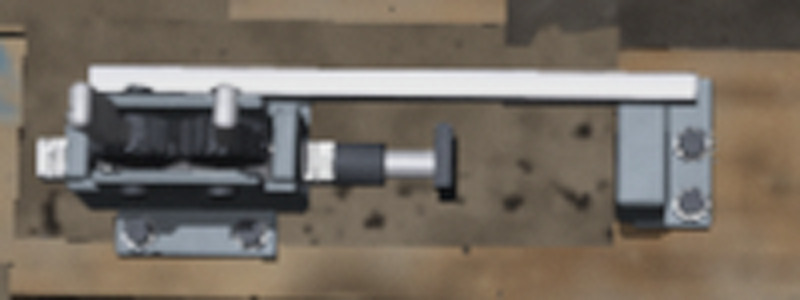

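```bash
python3 - <<'E'
from h import *
np.set_printoptions(precision=1,suppress=True)
im=viewer.get_image("top")
f=lambda x,y,z: at(im,(165+(x+.5)/4-.5,165+(y+.5)/4-.5),z)
for n,a in dict(barL=(90,67,16),barR=(697,75,16),jawfaceFront=(617,205,42),jawFaceBack=(617,104,42),jawback=(667,205,42),padface=(456,130,36),padfaceF=(456,185,36),leverTopR=(227,92,115),leverTopL=(80,90,115)).items(): print(n,f(*a))
s=state(); w=viewer.get_image("wrist"); print("ring",at(w,(388.7,232),10,s))
E
```

```text
barL [593.2 -83.5  16. ]
barR [ 594.3 -344.6   16. ]
jawfaceFront [ 531.4 -311.2   42. ]
jawFaceBack [ 574.4 -310.5   42. ]
jawback [ 531.8 -332.    42. ]
padface [ 563.5 -243.1   36. ]
padfaceF [ 539.9 -243.8   36. ]
leverTopR [ 558.3 -159.   115. ]
leverTopL [ 558.1 -101.8  115. ]
ring [ 430.5 -255.8   10. ]
```

```bash
python3 - <<'E'
from h import *
np.set_printoptions(precision=3,suppress=True)
plan((385,-243.7,5),1.307)
E
```

```text
pos [ 377.396 -321.027  231.307] toolx [-0.98  0.2   0.  ] tooly [ 0.2   0.98 -0.  ]
shift units [0.02  0.193 0.566] turn units [-0.   -0.    0.02] mm 239.27390041187596 deg 3.586615328727856
```

>>> servo_tool:
  series:
    - [[0.01,0.097,0.1],[0,0,0]]
    - [[0.01,0.096,0.1],[0,0,0]]
    - [[0,0,0.14],[0,0,0.02]]
    - [[0,0,0.14],[0,0,0]]
    - [[0,0,0.06],[0,0,0]]
  grip: 0.68

```text
time_s: 4.32
eef_pos: [383.3, -243.3, 12.8]
tool_rot: [-0.002, 0.132, 0.991, 0.0]
contact_force: [-0.4, -0.3, -1.3]
finger_gap: 13.8
grasp_force: 0.0
```

>>> servo_tool:
  series:
    - [[0,0,0],[0,0,0]]
    - [[0,0,0],[0,0,0]]

```text
time_s: 4.58
eef_pos: [385.8, -244.0, 16.2]
tool_rot: [0.001, 0.132, 0.991, -0.0]
contact_force: [0.4, 0.0, 0.5]
finger_gap: 13.4
grasp_force: 0.0
```

```bash
python3 - <<'E'
from h import *
np.set_printoptions(precision=3,suppress=True)
plan((385,-243.7,5),1.307)
s=state(); w=viewer.get_image("wrist"); cv2.imwrite("pics/w2.png",w["color"][:,:,::-1])
for d in models.place_of("wrist","ring"): print(d, at(w,d["xy"],0,s))
E
```

```text
pos [ 385.847 -244.033   16.237] toolx [-0.965  0.261 -0.001] tooly [ 0.261  0.965 -0.   ]
shift units [0.002 0.    0.028] turn units [-0.  0.  0.] mm 11.273431921746488 deg 0.07242100391203164
{'xy': [316.0, 365.4], 'confidence': 0.75} [ 430.503 -257.152    0.   ]
```

View pics/w2.png

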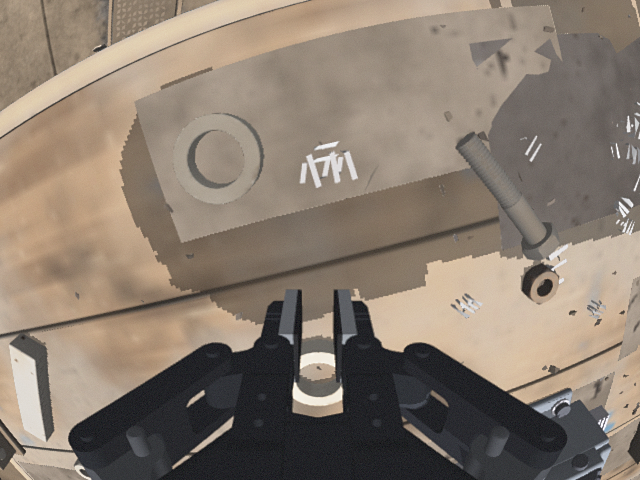

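The ring at (318,385) sits centred between the fingertips. I'll lower the tool and push.

>>> servo_tool:
  series:
    - [[0,0,0.028],[0,0,0]]
    - [[-0.02,0,0],[0,0,0]]
    - [[-0.025,0,0],[0,0,0]]
    - [[-0.025,0,0],[0,0,0]]
    - [[-0.025,0,0],[0,0,0]]

```text
time_s: 5.3
eef_pos: [422.5, -254.0, 4.1]
tool_rot: [0.0, 0.132, 0.991, -0.0]
contact_force: [-0.5, -0.5, -0.1]
finger_gap: 13.8
grasp_force: 0.2
```

>>> servo_tool:
  series:
    - [[-0.025,0,0],[0,0,0]]
    - [[-0.025,0,0],[0,0,0]]
    - [[-0.025,0,0],[0,0,0]]
    - [[-0.025,0,0],[0,0,0]]
    - [[-0.025,0,0],[0,0,0]]

```text
time_s: 5.92
eef_pos: [470.5, -267.0, 4.1]
tool_rot: [0.0, 0.132, 0.991, 0.0]
contact_force: [-0.4, 0.1, -0.8]
finger_gap: 13.9
grasp_force: 0.2
```

>>> servo_tool:
  series:
    - [[-0.025,0,0],[0,0,0]]
    - [[-0.025,0,0],[0,0,0]]
    - [[-0.02,0,0],[0,0,0]]
    - [[0,0,0],[0,0,0]]
    - [[0,0,0],[0,0,0]]

```text
time_s: 6.55
eef_pos: [496.7, -274.0, 4.0]
tool_rot: [-0.0, 0.132, 0.991, 0.0]
contact_force: [0.4, 0.6, -0.2]
finger_gap: 13.4
grasp_force: 0.0
```

```bash
python3 - <<'E'
from h import *
np.set_printoptions(precision=3,suppress=True)
plan((521.3,-280.5,5),1.307)
for c in ["wrist","top","side"]:
    s=state(); w=viewer.get_image(c); cv2.imwrite(f"pics/{c}3.png",w["color"][:,:,::-1])
    for d in models.place_of(c,"ring"): print(c,d, at(w,d["xy"],0,s))
    print(pix(w,(552,-292,6),s))
a=cv2.imread("pics/side3.png")[230:330,260:400]; b=cv2.imread("pics/wrist3.png")[300:480,200:440]
cv2.imwrite("pics/c3.png",np.hstack([cv2.resize(a,(420,300)),cv2.resize(b,(380,300))]))
E
```

```text
pos [ 496.655 -273.997    3.975] toolx [-0.965  0.261  0.   ] tooly [0.261 0.965 0.   ]
shift units [-0.064  0.    -0.003] turn units [ 0. -0. -0.] mm 25.508840557949732 deg 0.0315578370394841
wrist {'xy': [315.3, 356.0], 'confidence': 0.56} [ 525.719 -283.211    0.   ]
[312.28  403.824]
top {'xy': [289.1, 348.8], 'confidence': 0.64} [ 312.291 -265.492    0.   ]
[307.809 208.182]
side {'xy': [222.8, 324.1], 'confidence': 0.9} [ 312.167 -270.818    0.   ]
side {'xy': [336.2, 292.9], 'confidence': 0.51} [ 522.012 -288.656    0.   ]
[350.879 286.143]
```

View pics/c3.png

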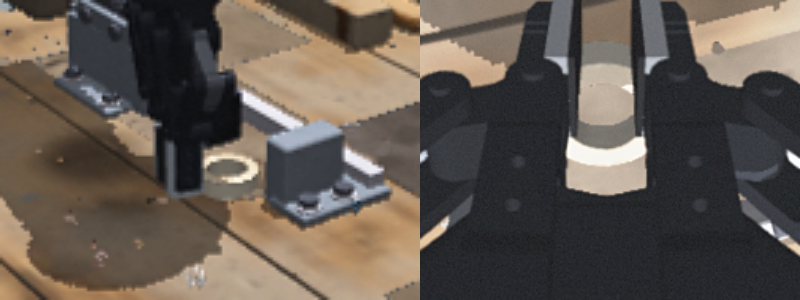

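The ring is nested against the fingertips just in front of the mouth. I'll push it the last 25 mm.

>>> servo_tool:
  series:
    - [[-0.02,0,0],[0,0,0]]
    - [[-0.02,0,0],[0,0,0]]
    - [[-0.015,0,0],[0,0,0]]
    - [[-0.01,0,0],[0,0,0]]
    - [[0,0,0],[0,0,0]]

```text
time_s: 7.48
eef_pos: [522.4, -280.9, 4.0]
tool_rot: [0.0, 0.132, 0.991, -0.0]
contact_force: [-0.4, -0.3, -0.4]
finger_gap: 13.7
grasp_force: 0.0
```

>>> servo_tool:
  series:
    - [[0,0,0],[0,0,0]]
    - [[0.05,0,0],[0,0,0]]
    - [[0.12,0,0],[0,0,0]]
    - [[0.08,0,-0.1],[0,0,0]]
    - [[0,0,-0.15],[0,0,0]]

```text
time_s: 8.1
eef_pos: [421.4, -253.8, 103.6]
tool_rot: [-0.003, 0.132, 0.991, 0.0]
contact_force: [3.5, -0.9, 0.4]
finger_gap: 13.7
grasp_force: 0.0
```

>>> servo_tool:
  series:
    - [[0,0,-0.15],[0,0,0]]
    - [[0,0,-0.15],[0,0,0]]
    - [[0,0,0],[0,0,0]]
  grip: -1

```text
time_s: 8.48
eef_pos: [427.9, -255.5, 229.6]
tool_rot: [0.005, 0.131, 0.991, -0.001]
contact_force: [0.2, 0.5, -1.0]
finger_gap: 67.6
grasp_force: 0.0
```

```bash
python3 look.py 4; python3 - <<'E'
from h import *
np.set_printoptions(precision=3,suppress=True)
plan((551.5,-131,200),np.pi/2)
a=cv2.imread("pics/side4.png")[220:320,270:410]; b=cv2.imread("pics/wrist4.png")[200:460,240:560]
cv2.imwrite("pics/c4.png",np.hstack([cv2.resize(a,(420,300)),cv2.resize(b,(370,300))]))
E
```

```text
wrist ring 0.89 [316.7 299.7] [ 549.5 -289.3    0. ]
wrist ring 0.72 [274.1  86.1] [ 313.4 -268.7    0. ]
wrist ring 0.42 [299.3 306. ] [ 552.4 -310.9    0. ]
wrist clamp 0.9 [300.4 309.5] [ 557.3 -311.     0. ]
wrist pad_face 0.9 [358.1 296.7] [ 549.8 -242.3   15. ]
wrist handle 0.58 [485.6 313. ] [ 553.9 -129.   100. ]
wrist head 0.67 [451.9 269.8] [ 555.6 -129.3    0. ]
wrist head 0.65 [316.5 299. ] [ 548.5 -289.3    0. ]
top ring 0.84 [290.  343.1] [ 321.7 -266.8    0. ]
top ring 0.55 [209.5 287.8] [ 411.9 -127.5    0. ]
top ring 0.35 [307.4 212.8] [ 545.1 -291.4    0. ]
top clamp 0.63 [321.7 210.4] [ 549.8 -316.     0. ]
top clamp 0.27 [374.5 144.8] [ 669.4 -407.     0. ]
top mouth 0.8 [305.8 205.5] [ 556.7 -288.4    6. ]
top handle 0.57 [308.1 206.4] [ 534.2 -294.   100. ]
side ring 0.69 [222.  324.2] [ 311.  -270.4    0. ]
side ring 0.64 [349.9 294.7] [ 537.9 -308.     0. ]
side clamp 0.85 [359.  294.4] [ 551.7 -316.3    0. ]
side mouth 0.69 [348.2 287.3] [ 545.4 -292.8    6. ]
side pad_face 0.64 [337.5 267.9] [ 565.9 -231.4   15. ]
side handle 0.96 [297.8 212.8] [ 544.2 -128.3  100. ]
side head 0.74 [303.8 256.5] [ 559.9 -121.4    0. ]
pos [ 425.503 -254.776  224.102] toolx [-0.965  0.261  0.   ] tooly [0.261 0.965 0.   ]
shift units [-0.223  0.381  0.06 ] turn units [ 0.    -0.    -0.084] mm 178.2598827084357 deg 15.1321190117555
```

View pics/c4.png

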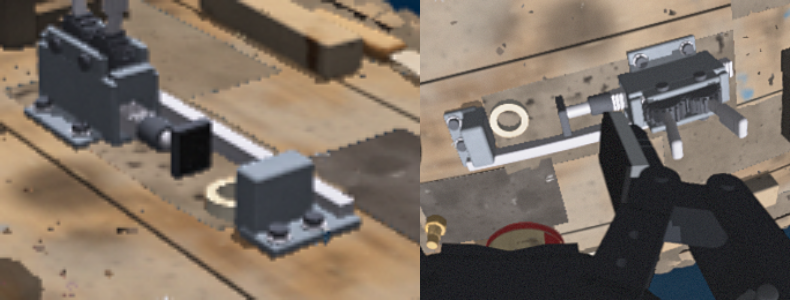

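The ring lies in the mouth between the pad and the fixed jaw, measured at about (549,-289). Next I'll go over to the levers.

>>> servo_tool:
  series:
    - [[-0.074,0.127,0],[0,0,0]]
    - [[-0.074,0.127,0],[0,0,0]]
    - [[-0.075,0.127,0],[0,0,0]]
    - [[0,0,0.06],[0,0,-0.042]]
    - [[0,0,0],[0,0,-0.042]]

```text
time_s: 10.15
eef_pos: [550.7, -130.0, 197.8]
tool_rot: [-0.002, -0.003, 1.0, 0.0]
contact_force: [1.1, 0.1, 0.7]
finger_gap: 85.0
grasp_force: 0.0
```

>>> servo_tool:
  series:
    - [[0,0,0],[0,0,0]]
    - [[0,0,0],[0,0,0]]

```text
time_s: 10.4
eef_pos: [551.6, -131.1, 200.5]
tool_rot: [0.0, 0.002, 1.0, 0.0]
contact_force: [-1.1, 0.4, -0.2]
finger_gap: 85.4
grasp_force: 0.0
```

```bash
python3 - <<'E'
from h import *
np.set_printoptions(precision=3,suppress=True)
plan((551.5,-131,82),np.pi/2)
for c in ["wrist","top","side"]:
    s=state(); w=viewer.get_image(c); cv2.imwrite(f"pics/{c}5.png",w["color"][:,:,::-1])
    for t,z in (("handle",100),("pad_face",15)):
        for d in models.place_of(c,t): print(c,t,d, at(w,d["xy"],z,s))
E
```

```text
pos [ 551.566 -131.056  200.452] toolx [-1.     0.003 -0.001] tooly [0.003 1.    0.   ]
shift units [0.    0.    0.296] turn units [ 0.     0.    -0.001] mm 118.45222489517666 deg 0.18676323892024133
wrist handle {'xy': [321.1, 234.2], 'confidence': 0.9} [ 551.826 -128.683  100.   ]
wrist pad_face {'xy': [196.7, 207.7], 'confidence': 0.67} [ 554.026 -245.318   15.   ]
top handle {'xy': [207.6, 193.0], 'confidence': 0.65} [ 552.977 -135.216  100.   ]
top pad_face {'xy': [278.2, 207.9], 'confidence': 0.49} [ 549.607 -241.534   15.   ]
side handle {'xy': [301.4, 213.7], 'confidence': 0.69} [ 547.141 -136.818  100.   ]
side pad_face {'xy': [333.4, 272.5], 'confidence': 0.73} [ 548.076 -243.212   15.   ]
```

View pics/wrist5.png

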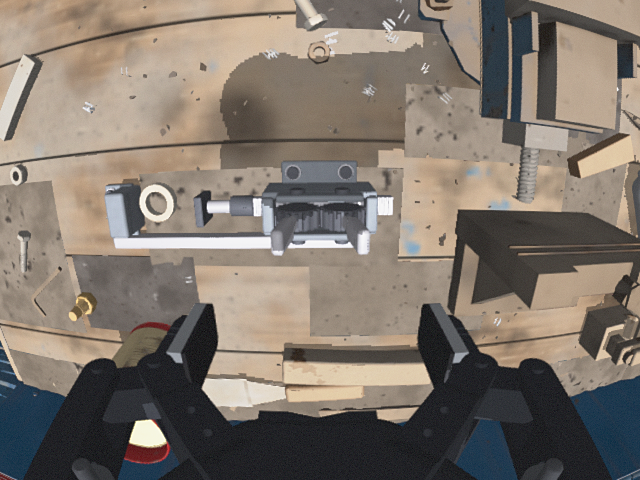

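The wrist view is clear: ring at (157,201) near the fixed jaw, pad at (200,208), lever tops at (279,243) and (365,243), so the handle is centred. I'll descend and squeeze.

>>> servo_tool:
  series:
    - [[0,0,0.1],[0,0,0]]
    - [[0,0,0.1],[0,0,0]]
    - [[0,0,0.096],[0,0,0]]
    - [[0,0,0],[0,0,0]]
    - [[0,0,0],[0,0,0]]
  squeeze: 25

```text
time_s: 11.48
eef_pos: [552.4, -131.1, 83.1]
tool_rot: [0.001, -0.0, 1.0, -0.0]
contact_force: [0.2, 0.7, 0.6]
finger_gap: 85.0
grasp_force: 0.0
```

>>> servo_tool:
  series:
    - [[0,0,0],[0,0,0]]
    - [[0,0,0],[0,0,0]]
    - [[0,0,0],[0,0,0]]
    - [[0,0,0],[0,0,0]]
    - [[0,0,0],[0,0,0]]
  grip: 1

```text
time_s: 12.1
eef_pos: [553.4, -129.7, 84.3]
tool_rot: [0.003, -0.0, 1.0, 0.001]
contact_force: [-1.6, 8.0, 10.0]
finger_gap: 31.1
grasp_force: 24.8
```

```bash
cat > m.py <<'E'
from h import *
import sys
np.set_printoptions(precision=1,suppress=True)
n=sys.argv[1]; s=state(); print(s["time_s"],s["eef_pos"],s["contact_force"],s["finger_gap"],s["grasp_force"])
for c in ["wrist","side","top"]:
    s=state(); w=viewer.get_image(c); cv2.imwrite(f"pics/{c}{n}.png",w["color"][:,:,::-1])
    for t,z in (("ring",0),("pad_face",15)):
        for d in models.place_of(c,t):
            p=at(w,d["xy"],z,s)
            if abs(p[0]-551)<30: print(c,t,round(d["confidence"],2),np.array(d["xy"]),p)
E
python3 m.py 6
```

```text
12.1 [ 553.4 -129.7   84.3] [-1.6  8.  10. ] 31.14801232653415 24.812131798826158
wrist ring 0.65 [ 97.  234.5] [ 548.7 -291.4    0. ]
wrist pad_face 0.95 [138.9 247.9] [ 552.9 -248.2   15. ]
side ring 0.64 [351.2 292. ] [ 545.9 -301.2    0. ]
side pad_face 0.77 [334.8 269.7] [ 557.2 -234.9   15. ]
side pad_face 0.63 [348.1 286.2] [ 537.2 -303.3   15. ]
top ring 0.81 [308.3 209.3] [ 551.4 -292.8    0. ]
top pad_face 0.66 [282.3 206. ] [ 553.1 -248.5   15. ]
```

View pics/wrist6.png

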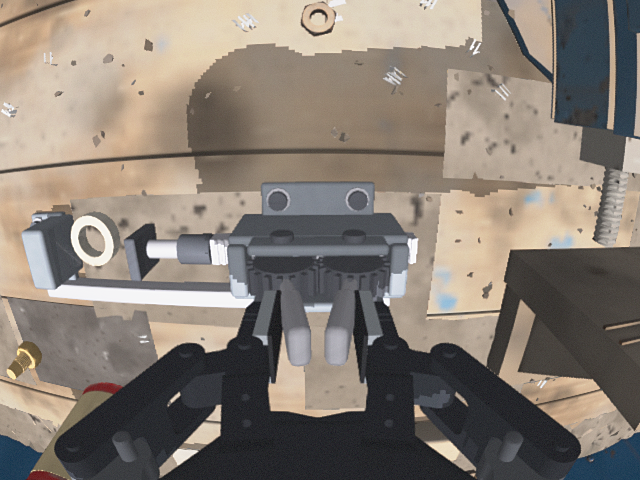

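The levers are fully closed (31 mm gap, 25 N) and the pad at (139,248) advanced about 5 mm. I'll keep pumping.

>>> servo_tool:
  series:
    - [[0,0,0],[0,0,0]]
    - [[0,0,0],[0,0,0]]
    - [[0,0,0],[0,0,0]]
    - [[0,0,0],[0,0,0]]
    - [[0,0,0],[0,0,0]]
  grip: -1

```text
time_s: 13.18
eef_pos: [551.4, -131.2, 81.7]
tool_rot: [-0.0, 0.0, 1.0, -0.0]
contact_force: [-0.8, -0.5, -0.6]
finger_gap: 85.6
grasp_force: 0.0
```

>>> servo_tool:
  series:
    - [[0,0,0],[0,0,0]]
    - [[0,0,0],[0,0,0]]
    - [[0,0,0],[0,0,0]]
    - [[0,0,0],[0,0,0]]
    - [[0,0,0],[0,0,0]]
  grip: 1

```text
time_s: 13.8
eef_pos: [552.6, -129.7, 82.9]
tool_rot: [0.001, -0.0, 1.0, 0.001]
contact_force: [-0.8, 8.4, 7.8]
finger_gap: 31.5
grasp_force: 24.5
```

>>> servo_tool:
  series:
    - [[0,0,0],[0,0,0]]
    - [[0,0,0],[0,0,0]]
    - [[0,0,0],[0,0,0]]
    - [[0,0,0],[0,0,0]]
    - [[0,0,0],[0,0,0]]
  grip: -1

```text
time_s: 14.42
eef_pos: [551.4, -131.1, 81.7]
tool_rot: [-0.0, 0.0, 1.0, -0.0]
contact_force: [-0.4, -0.3, -0.1]
finger_gap: 85.7
grasp_force: 0.0
```

>>> servo_tool:
  series:
    - [[0,0,0],[0,0,0]]
    - [[0,0,0],[0,0,0]]
    - [[0,0,0],[0,0,0]]
    - [[0,0,0],[0,0,0]]
    - [[0,0,0],[0,0,0]]
  grip: 1

```text
time_s: 15.05
eef_pos: [552.7, -129.6, 82.9]
tool_rot: [0.001, -0.0, 1.0, 0.001]
contact_force: [-1.4, 8.3, 8.1]
finger_gap: 31.5
grasp_force: 24.5
```

```bash
python3 m.py 7
```

```text
15.05 [ 552.7 -129.6   82.9] [-1.4  8.3  8.1] 31.5136057126586 24.5269038900733
wrist ring 0.97 [ 97.3 236.1] [ 548.6 -290.4    0. ]
wrist pad_face 0.81 [122.8 249.2] [ 552.6 -260.4   15. ]
side ring 0.71 [351.3 290.1] [ 550.4 -295.5    0. ]
side pad_face 0.75 [341.6 270.6] [ 565.3 -245.4   15. ]
top ring 0.79 [308.4 210.6] [ 549.1 -293.     0. ]
top pad_face 0.56 [285.9 206.6] [ 552.1 -254.6   15. ]
```

>>> servo_tool:
  series:
    - [[0,0,0],[0,0,0]]
    - [[0,0,0],[0,0,0]]
    - [[0,0,0],[0,0,0]]
    - [[0,0,0],[0,0,0]]
    - [[0,0,0],[0,0,0]]
  grip: -1

```text
time_s: 16.12
eef_pos: [551.4, -131.1, 81.7]
tool_rot: [-0.0, 0.0, 1.0, -0.0]
contact_force: [0.2, -0.9, -0.0]
finger_gap: 85.5
grasp_force: 0.0
```

>>> servo_tool:
  series:
    - [[0,0,0],[0,0,0]]
    - [[0,0,0],[0,0,0]]
    - [[0,0,0],[0,0,0]]
    - [[0,0,0],[0,0,0]]
    - [[0,0,0],[0,0,0]]
  grip: 1

```text
time_s: 16.75
eef_pos: [552.7, -129.6, 82.9]
tool_rot: [0.001, -0.0, 1.0, 0.001]
contact_force: [-1.6, 8.8, 8.7]
finger_gap: 31.6
grasp_force: 24.5
```

>>> servo_tool:
  series:
    - [[0,0,0],[0,0,0]]
    - [[0,0,0],[0,0,0]]
    - [[0,0,0],[0,0,0]]
    - [[0,0,0],[0,0,0]]
    - [[0,0,0],[0,0,0]]
  grip: -1

```text
time_s: 17.38
eef_pos: [551.4, -131.2, 81.7]
tool_rot: [-0.0, 0.0, 1.0, -0.0]
contact_force: [-1.0, -0.1, -0.2]
finger_gap: 85.9
grasp_force: 0.0
```

>>> servo_tool:
  series:
    - [[0,0,0],[0,0,0]]
    - [[0,0,0],[0,0,0]]
    - [[0,0,0],[0,0,0]]
    - [[0,0,0],[0,0,0]]
    - [[0,0,0],[0,0,0]]
  grip: 1

```text
time_s: 18.0
eef_pos: [552.6, -129.6, 82.9]
tool_rot: [0.001, -0.0, 1.0, 0.001]
contact_force: [-0.6, 8.1, 9.7]
finger_gap: 31.2
grasp_force: 24.5
```

```bash
python3 m.py 8; python3 - <<'E'
import cv2,numpy as np
L=[cv2.imread(f"pics/wrist{n}.png")[200:310,10:240] for n in (6,7,8)]
cv2.imwrite("pics/c8.png",np.vstack([cv2.resize(a,(418,200),interpolation=cv2.INTER_CUBIC) for a in L]))
E
```

```text
18.0 [ 552.6 -129.6   82.9] [-0.6  8.1  9.7] 31.21564050670791 24.51901389285922
wrist ring 0.95 [ 99.5 236.3] [ 548.7 -288.4    0. ]
wrist pad_face 0.59 [110.6 249.8] [ 553.1 -270.5   15. ]
side ring 0.61 [348.2 288.1] [ 550.5 -286.1    0. ]
side pad_face 0.69 [343.8 271.6] [ 566.1 -251.2   15. ]
top ring 0.67 [308.4 207.6] [ 554.4 -292.9    0. ]
top pad_face 0.55 [295.2 208.2] [ 549.6 -270.6   15. ]
```

View pics/c8.png

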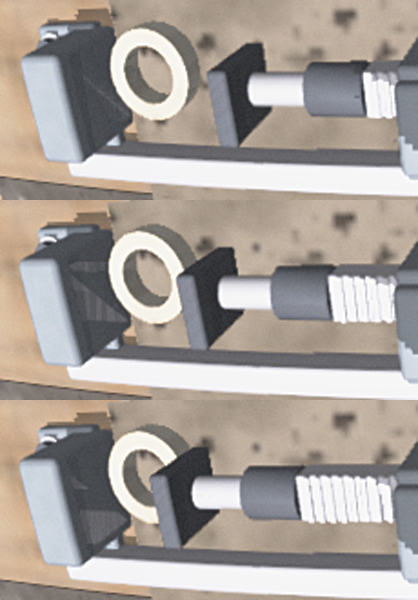

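The rod keeps its full length through all three frames and the pad is close to touching the ring. One more stroke, then I'll measure.

>>> servo_tool:
  series:
    - [[0,0,0],[0,0,0]]
    - [[0,0,0],[0,0,0]]
    - [[0,0,0],[0,0,0]]
    - [[0,0,0],[0,0,0]]
    - [[0,0,0],[0,0,0]]
  grip: -1

```text
time_s: 19.08
eef_pos: [551.4, -131.2, 81.7]
tool_rot: [-0.0, 0.0, 1.0, -0.0]
contact_force: [1.1, 0.7, 0.1]
finger_gap: 85.6
grasp_force: 0.0
```

>>> servo_tool:
  series:
    - [[0,0,0],[0,0,0]]
    - [[0,0,0],[0,0,0]]
    - [[0,0,0],[0,0,0]]
    - [[0,0,0],[0,0,0]]
    - [[0,0,0],[0,0,0]]
  grip: 1

```text
time_s: 19.7
eef_pos: [552.7, -129.6, 83.0]
tool_rot: [0.001, -0.0, 1.0, 0.001]
contact_force: [-2.2, 8.3, 9.2]
finger_gap: 31.5
grasp_force: 24.4
```

```bash
python3 m.py 9; python3 - <<'E'
import cv2,numpy as np
L=[cv2.imread(f"pics/wrist{n}.png")[200:310,10:240] for n in (8,9)]
cv2.imwrite("pics/c9.png",np.vstack([cv2.resize(a,(627,300),interpolation=cv2.INTER_CUBIC) for a in L]))
E
```

```text
19.7 [ 552.7 -129.6   83. ] [-2.2  8.3  9.2] 31.515959130643132 24.44878164678812
wrist ring 0.65 [ 95.7 236.7] [ 549.1 -292.1    0. ]
wrist pad_face 0.78 [109.6 251.5] [ 554.5 -271.7   15. ]
side ring 0.45 [352.2 290.6] [ 550.5 -298.     0. ]
side pad_face 0.73 [346.  277.9] [ 553.8 -274.8   15. ]
top ring 0.55 [305.6 208.8] [ 552.2 -288.1    0. ]
top pad_face 0.63 [294.5 205.5] [ 554.3 -269.3   15. ]
top pad_face 0.2 [305.7 207.5] [ 551.2 -288.5   15. ]
```

View pics/c9.png

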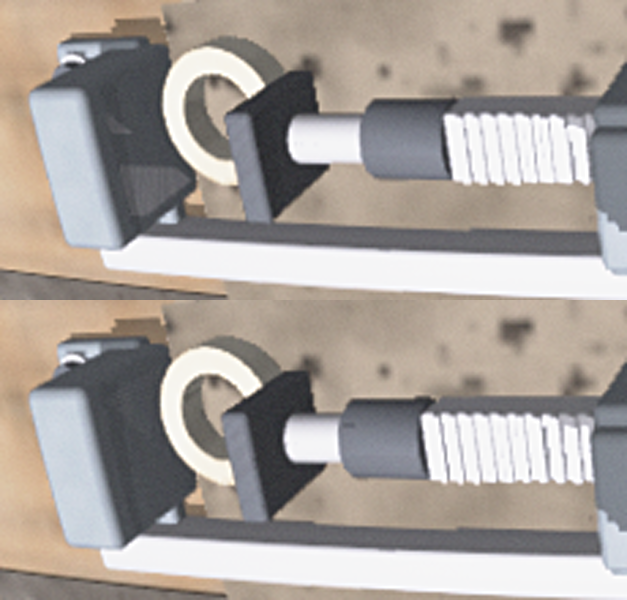

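The bright rod shortened from about 75 to 57 px of its 20 mm, so the spring is in by about 5 mm, within the 2 to 15.5 mm band. The ring is held against the fixed jaw and the levers are fully squeezed, so I'm handing in.

```bash
python3 -c "
from rig import job; print(job.sign_off())"
```

```text
the job is handed in; nothing more can be done
None
```

I handed the job in at about 20 s of the 61 s allowed, and no verdict came back: the ring is clamped against the fixed jaw about 3 mm off the middle of the jaws, the pad's spring is pushed in about 5 mm as measured from the wrist picture, the gripper holds the levers fully squeezed at 24 N, and I touched nothing else on the bench.

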